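# Take a shade reading from the marked eyeshadow pan

## Robot

A 6-joint arm with a two-finger parallel gripper is mounted at the origin on the work surface. World frame = base frame: x ahead of the robot, y to its left, z up, the work surface at z = 0. Lengths are in mm, angles in rad, forces in N, time in s.
With the tool pointing down it reaches from about 300 to 750 mm from the base axis. Payload 8.5 kg.
Tool frame: the origin (TCP) lies at the very end of the fingers, on their centre line; the grasp point (between the pads) lies 19 mm behind it (bot.pinch_z is the distance from the TCP to the grasp point, in mm); z points along the fingers, y is the line along which they close (so a half turn about z gives the same grasp; the last joint's range is limited). The gripper opens to 85 mm and grips with 20 to 120 N. Pads are 22 mm wide; open, the fingers measure 114 mm over their backs; the gripper's body (76 mm by 85 mm) begins 54 mm behind the grasp point. The pads swing forward as they close: fully open they stand 13 mm farther back than shut.
Start: joints at [-1.414, 0.381, 1.297, -0, 1.464, -0.215], TCP at [199.804, -512.405, 231.322] pointing down, gripper open.
Joint ranges: [-3.11, 3.11], [-0.89, 2.33], [0.22, 2.48], [-1.42, 4.56], [0.17, 2.85], [-2.88, 2.88]. Speed limits (rad/s): [2.39, 2.39, 3.14, 3.14, 3.14, 3.14].

## Interface

Orientations are given as a unit quaternion [x, y, z, w].
In Python, from bench import bot, effector, kinematics, capture, sign_off, get_clock, get_joints, get_joint_vel, get_joint_torque, get_tcp_pos, get_tool_rot, get_contact_force, get_ft_torque, get_opening, get_grasp_force gives the robot as it stands. The module is installed in compiled form; this text tells all that it offers. Calls block until the motion is done:
- bot.goto(position, orientation): joint-space move of the TCP to a pose.
- bot.move_linear(position, rot=None, speed=150, force_limit=None): straight line of the TCP; rot=None keeps the orientation; speed is the mean speed in mm/s. With force_limit (N) it stops when the force on the tool has changed by that much, and returns True; else False.
- bot.move_j(angles): joint-space move.
- effector.open_gripper() and effector.gripper_close(grasp_force=None): open the fingers fully, or close them until they stop; grasp_force is the grip in N (None keeps the last).
- bot.hold(seconds).
- kinematics.solve_ik(position, orientation): joint angles nearest the present ones, or None.
- capture(name): name is "scene" or "side" or "wrist"; returns a dict with "frame" (480x640x3 uint8, blue, green, red), "camera_matrix" (3x3 intrinsics, pixels), "R" (3x3) and "t" (3): a world point X has camera coordinates R X + t; the wrist camera has in their place "T_tool_cam" (4x4, takes a point from camera to tool coordinates, whose origin is the TCP and whose axes are the flange's). Camera axes: x right, y down, z forward; pixel columns grow to the right and rows downward; lengths in mm; the calibration is good to about 2 mm. The wrist camera is an equidistant fisheye: a pixel r from the principal point sees the ray r / f radians off the axis. A picture is of the moment at which its call begins: read the wrist's pose just before it. There is no depth.
A pose or a line that the arm cannot do raises bot.Unreachable and nothing moves.
- sign_off(): hands the job in; it is judged then, once.
Readings, each from a call of its own:
- get_clock(): time.
- get_joints(): joint angles.
- get_joint_vel(): joint speeds.
- get_joint_torque(): joint torques, N m.
- get_tcp_pos(): TCP position.
- get_tool_rot(): TCP orientation.
- get_contact_force(): force on the tool from outside, world axes, zero at the start.
- get_ft_torque(): the same for the moment, N m.
- get_opening(): finger opening in mm.
- get_grasp_force(): force on a finger pad.
Only numpy, scipy, OpenCV 4.12 (cv2) and the standard library are available. Lean on these libraries where they do the work, as an engineer would, in place of code of your own. Each camera call takes 0.05 s, during which the arm holds its last target. There are 200 camera calls.

## Task

Gently swing the lid of the eyeshadow palette fully back onto its stop and leave it open, then take the grey shade reader out of its charging dock and hold its sprung nose on the white dot in the red pan: reader upright, its broad side running along the palette's hinge line, pressed lightly so that the nose is about half way in. Finish while still holding it there with the gripper, without ramming it, and leave the nail polish, green tin and lotion bottle where they stand.

Things in the scene. Friction and masses are not known exactly. Their poses are not given: they have to be found in the camera images.
- palette: Cream eyeshadow palette, 194 (x) x 125 (y) x 20 mm, fixed to the table; origin at the centre of its underside, z up. Its hinge runs along its x, on its +y side. Inside are 12 pans in a 4 x 3 grid (pitch 45 along x, 35 along y), each in a well 40 (x) x 30 (y) mm and 3 mm deep, hidden while the lid is shut; which well holds the red pan varies.
- lid (a joint): Angle of the palette's lid about its hinge, rad: 0 shut, growing as it opens upward, 1.9 at its stop (leaning back just past upright). It starts shut or slightly ajar (up to 0.35). The lid is 194 x 125 x 6 mm, about 120 g, mirror inside; the friction hinge (0.14 N m) holds it wherever it is left.
- lid_pull (a point): Centre of the lid's brass pull: a round bar 14 mm thick, 18 mm long, parallel to the hinge, on a 6 mm stem at the middle of the lid's free edge; 22 mm beyond that edge, 147 mm from the hinge, 25 mm above the table when shut. Pinch it by its flat ends (along the palette's x) and it can turn between the fingers as the lid swings. Axes turn with the lid; shut, they are the palette's.
- lid_hinge (a point): Middle of the lid's hinge line, 22 mm above the table; its axes are parallel to the palette's: the hinge runs along x, and the shut lid reaches from here to -y.
- red_dot (a point): Centre of the white dot (10 mm across) on the face of the red pan (pan 40 x 30 mm, long side along the palette's x; face 17 mm above the table, 3 mm below the ribs around it); z up.
- dock: White charging dock, base plate 80 x 70 x 4 mm, pocket walls up to 48 mm above the table, fixed. Pocket 43 (x) x 29 (y) mm inside, with a ledge 24 mm above the table on which the reader's body stands. Origin at the centre of its underside.
- reader: Grey hand-held shade reader standing loose and upright in the dock, about 170 g: box body 40 (x, broad) x 26 (y) x 115 (z) mm with a blue band, small dark screen on its -y side. Origin at the centre of the body's underside (24 mm above the table when docked, the body's top then 139 mm above it); z points up out of its top.
- reader_grip (a point): Point on the reader's centre line where it is well gripped across its 26 mm thickness (along its y): 80 mm above the body's underside, 35 mm below its top. Axes as the reader.
- reader_tip (a point): Centre of the end face of the reader's black nose (20 along x, 12 along y), 18 mm below the body's underside with the nose out, 8 mm with it fully in. Axes as the reader.
- reader_nose (a joint): How far the nose is pushed in, m: 0 fully out, 0.010 fully in. Its spring takes 0.8 N to start and 0.4 N more per mm (2.8 N half way).
- polish: Bystander: white nail-polish bottle with a red cap, 34 mm across, 76 mm tall, loose; origin under its centre.
- tin: Bystander: round green tin, 90 mm across, 35 mm tall, loose; origin under its centre.
- lotion: Bystander: white pump bottle with a pink band, 54 mm across, 151 mm tall, loose; origin under its centre.
- pan_red: The red pan itself, fixed in one of the palette's wells; origin at the centre of its underside, 2 mm below its face.

How it is judged (in metres and radians):
On the way, in this order (a step that is already met when the one before it is completed fails the run):
1. the lid is swung back onto its stop (value of joint lid above 1.8 rad), for 0.2 s.
2. the reader is lifted clear of its dock in the gripper (z of reader in the frame of dock above 0.055 m and contact force between the fingers and reader above 2 N and contact force between reader and dock below 0.1 N), for 0.1 s.
At the end, for the whole second after the job is handed in: Lid at its stop (over 1.80 rad); gripper holds the reader upright (0.10 rad), broad side along the hinge (0.17 rad), tip within 6 mm of the dot, nose in 1.5 to 8.5 mm, pressing the red pan with 0.8 to 7 N, at rest, clear of the ribs and the dock (value of joint lid above 1.8 rad and horizontal distance between reader_tip and red_dot below 0.006 m and angle between reader's own z axis and vertical below 0.1 rad and angle between the x axis of reader and the x axis of palette, either way round below 0.17 rad and value of joint reader_nose between 0.0015 and 0.0085 m and contact force between reader and pan_red between 0.8 and 7 N and contact force between the fingers and reader above 2 N and contact force between reader and palette below 0.3 N and contact force between reader and dock below 0.1 N and linear speed of reader below 0.02 m/s); the arm keeps its last pose, push and grip.
It fails at once if the lid is thrown or slammed (faster than 2.5 rad/s) (velocity of joint lid above 2.5 rad/s or velocity of joint lid below -2.5 rad/s).
It fails at once if the reader is rammed into the red pan (over 20 N) (contact force between reader and pan_red above 20 N).
It fails at once if the nail-polish bottle is knocked over or pushed more than 30 mm (distance of polish from where it was at the start of the episode above 0.03 m or angle between polish's own z axis and vertical above 0.5 rad).
It fails at once if the green tin is knocked over or pushed more than 30 mm (distance of tin from where it was at the start of the episode above 0.03 m or angle between tin's own z axis and vertical above 0.5 rad).
It fails at once if the lotion bottle is knocked over or pushed more than 30 mm (distance of lotion from where it was at the start of the episode above 0.03 m or angle between lotion's own z axis and vertical above 0.5 rad).
It also fails if it takes over 58 s, if anything falls off the work surface, if the arm or the gripper's body presses on something with over 40 N, if the wrist force passes 120 N, or if a joint passes its speed limit or range.

## Working session

There is one attempt and no reset: what is moved stays moved. The work goes in short steps, each a Python script; the robot and the scene stay as the last script left them, time stands still between calls to the robot, and variables do not carry over. Pictures are saved under pics/ and viewed, at most 10 in all, crops included, and the job is handed in when it is done.

```bash
mkdir -p pics && python3 - <<'E'
from bench import *
import cv2,numpy as np,pickle
d={n:capture(n) for n in("scene","side")}
pickle.dump(d,open('c0.pkl','wb'))
for n in d:
    cv2.imwrite(f'pics/{n}0.png',d[n]["frame"]); print(n,d[n]["camera_matrix"].tolist(),(-d[n]["R"].T@d[n]["t"]).round())
print(get_clock(),bot.pinch_z,get_tool_rot())
E
```

```text
scene [[540.1952473639873, 0.0, 320.50020794681245], [0.0, 540.1952473639873, 245.4011181992561], [0.0, 0.0, 1.0]] [1366. -150.  980.]
side [[433.98866076946683, 0.0, 312.11130945397974], [0.0, 433.98866076946683, 239.57037589361653], [0.0, 0.0, 1.0]] [303. 708. 693.]
0.1 18.700000000000003 [ 9.82769106e-01  1.84836305e-01  1.03761933e-05 -6.52151077e-04]
```

View pics/scene0.png

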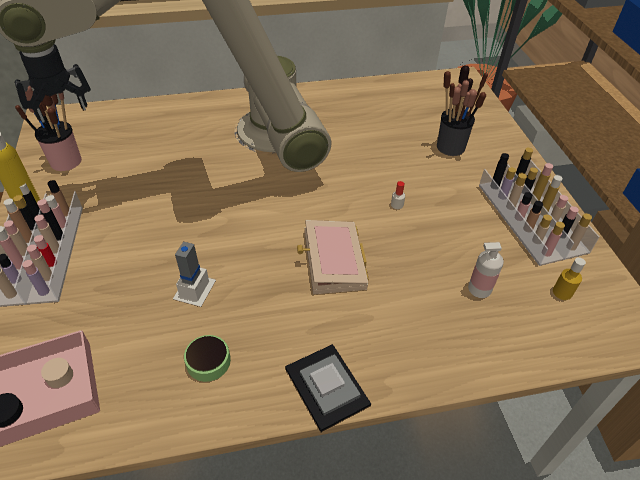

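View pics/side0.png

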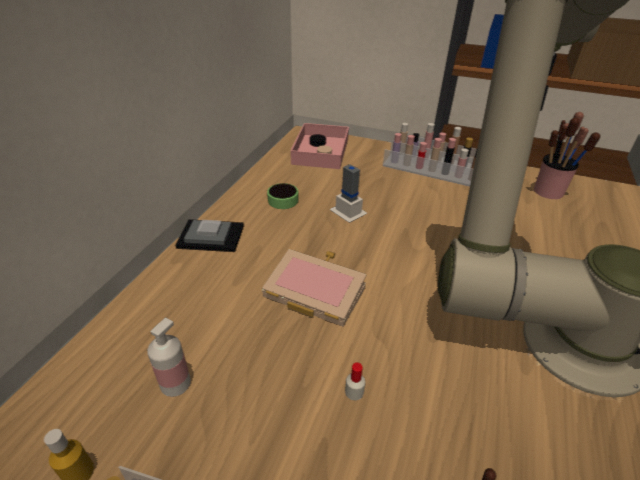

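Scene: palette centred about (336,256), with its pull at (302,249) facing -y. The reader stands in its dock at (190,272), tin (207,358), polish (398,196), lotion (486,272). I'll enlarge the palette and reader for pixel measurements.

```bash
python3 - <<'E'
import cv2,numpy as np,pickle
d=pickle.load(open('c0.pkl','rb'))
def c(n,x,y):
    p=cv2.resize(d[n]["frame"][y:y+90,x:x+120],None,fx=3.3333,fy=3.3333,interpolation=cv2.INTER_CUBIC)
    for k in range(0,120,20):
        cv2.putText(p,str(x+k),(int(k*3.333),8),0,.3,(0,0,0)); cv2.line(p,(int(k*3.333),8),(int(k*3.333),14),0)
        if k<90: cv2.putText(p,str(y+k),(0,int(k*3.333)+4),0,.3,(0,0,0)); cv2.line(p,(18,int(k*3.333)),(24,int(k*3.333)),0)
    return p
cv2.imwrite('pics/z.png',np.vstack([np.hstack([c("scene",275,212),c("side",255,240)]),np.hstack([c("scene",140,228),c("side",295,155)])]))
E
```

```text
(no output)
```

View pics/z.png

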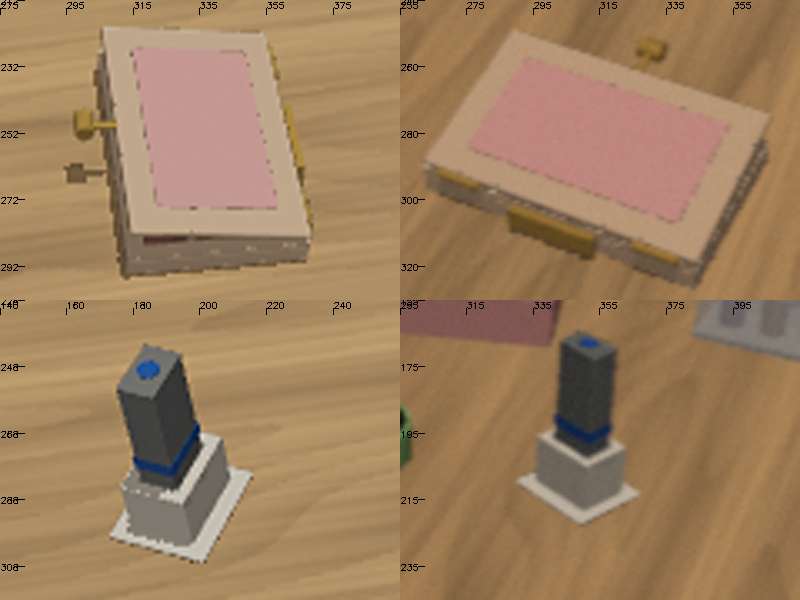

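The lid is slightly ajar, with a dark gap on the free-edge side. The crops give the lid corners, the pull, the blue button on top of the reader and the dock base corners in both views. Next I triangulate them.

```bash
cat > h.py <<'E'
import numpy as np,cv2,pickle
def ray(c,p):
    v=np.linalg.inv(c["camera_matrix"])@[p[0],p[1],1]; return -c["R"].T@c["t"],c["R"].T@v
def onz(c,p,z):
    o,v=ray(c,p); return o+v*(z-o[2])/v[2]
def tri(a,p,b,q):
    o1,v1=ray(a,p);o2,v2=ray(b,q)
    s=np.linalg.lstsq(np.c_[v1,-v2],o2-o1,rcond=None)[0]
    A,B=o1+s[0]*v1,o2+s[1]*v2
    return (A+B)/2,np.linalg.norm(A-B)
E
python3 - <<'E'
from h import *
np.set_printoptions(precision=1,suppress=True)
d=pickle.load(open('c0.pkl','rb'));S,D=d["scene"],d["side"]
for n,p,q in [("-x-y",(305.9,220.1),(365.7,274.5)),("-x+y",(354.8,221.9),(344.1,318.6)),("+x+y",(367.4,282.5),(263.4,288.6)),("+x-y",(314.6,282.5),(289.5,249)),("pull",(300.2,249.2),(330.6,255)),("btn",(184.4,248.7),(351.7,167.9))]:
    print(n,*tri(S,p,D,q))
print("btn139",onz(S,(184.4,248.7),139),onz(D,(351.7,167.9),139))
print("rtop",*[onz(S,p,139)for p in[(184.4,241.5),(194.3,243.9),(186.8,257.1),(175.7,254.1)]])
print("dock",*[onz(S,p,4)for p in[(215.6,279.9),(201.5,306.6),(173,298.8)]],*[onz(D,p,4)for p in[(329.8,209.9),(349.9,222.2),(366.4,212.3)]])
for n,p,q in(("tin",(207,352),(283,190)),("polcap",(400,184),(357,367)),("lotion",(491,246),(162,330))): print(n,*tri(S,p,D,q))
E
```

```text
-x-y [447.6  15.5  45.1] 0.25034598986571405
-x+y [456.  137.3  25.6] 1.3295575256207892
+x+y [646.2 120.   23. ] 1.0132452354282708
+x-y [638.9  -1.2  43.4] 3.4093678385426167
pull [540.4 -15.   46.9] 0.6072775512991678
btn [ 575.4 -265.   137.3] 0.24268274038142482
btn139 [ 577.1 -264.7  139. ] [ 574.5 -262.3  139. ]
rtop [ 556.5 -264.1  139. ] [ 567.1 -244.   139. ] [ 601.4 -260.7  139. ] [ 589.  -282.7  139. ]
dock [ 560.9 -216.1    4. ] [ 630.6 -251.7    4. ] [ 597.5 -312.7    4. ] [ 624.3 -245.9    4. ] [ 554.2 -211.6    4. ] [ 526.1 -273.8    4. ]
tin [ 767.4 -244.1   35.5] 1.8237832597202068
polcap [390.7 269.5  72.5] 0.9323154199105417
lotion [691.5 369.5 143.4] 4.090753441373374
```

Checks out: the hinge midpoint is about (552,129,22), palette yaw is about -0.089, and the lid is ajar by about 0.155 rad. The pull is at (540,-15,47). The reader and dock are at (577,-264), yaw about -0.47. I'll move above the pull and take a wrist picture.

```bash
cat >> h.py <<'E'
from bench import *
from scipy.spatial.transform import Rotation as Rn
def down(yaw):  # tool y along world yaw (either way), wrist nearest mid-range
    best=None
    for a in(yaw,yaw+np.pi):
        y=np.array([np.cos(a),np.sin(a),0]);z=np.array([0,0,-1.]);x=np.cross(y,z)
        q=Rn.from_matrix(np.c_[x,y,z]).as_quat()
        j=kinematics.solve_ik([560,-60,230],q)
        if j is not None and (best is None or abs(j[5])<best[0]): best=(abs(j[5]),q)
    return best[1]
def wray(c,p,pos,rot):
    K=c["camera_matrix"];x,y=(p[0]-K[0,2])/K[0,0],(p[1]-K[1,2])/K[1,1];r=np.hypot(x,y)
    v=np.array([x/r*np.sin(r),y/r*np.sin(r),np.cos(r)]) if r>0 else np.array([0,0,1.])
    T=np.array(c["T_tool_cam"]);R=Rn.from_quat(rot).as_matrix()
    return np.array(pos)+R@T[:3,3],R@T[:3,:3]@v
def wonz(c,p,z):
    o,v=wray(c,p,c["pos"],c["rot"]); return o+v*(z-o[2])/v[2]
def wcap(name):
    pos,rot=np.array(get_tcp_pos()),np.array(get_tool_rot())
    c=capture("wrist");c["pos"],c["rot"]=pos,rot
    pickle.dump(c,open(name+'.pkl','wb'));cv2.imwrite(f'pics/{name}.png',c["frame"]);return c
E
python3 - <<'E'
from h import *
q=down(-.089)
bot.goto([540,-15,180],q); print(get_clock(),get_tcp_pos(),get_joints())
c=wcap('w1');print(c["camera_matrix"],c["T_tool_cam"])
E
```

```text
2.2667 [540.07781745 -15.80988281 180.03207698] [-2.48430340e-01  4.06751067e-01  1.41169078e+00 -1.14851990e-04
  1.32298501e+00 -1.58042933e-01]
[[371.64829954   0.         318.63325433]
 [  0.         371.64829954 238.64824882]
 [  0.           0.           1.        ]] [[ 5.73280228e-04 -9.50437223e-01 -3.10915997e-01  8.07990391e+01]
 [ 9.99999785e-01  6.43500826e-04 -1.23271346e-04 -3.21998895e-01]
 [ 3.17236376e-04 -3.10915860e-01  9.50437387e-01 -1.42924459e+02]
 [ 0.00000000e+00  0.00000000e+00  0.00000000e+00  1.00000000e+00]]
```

View pics/w1.png

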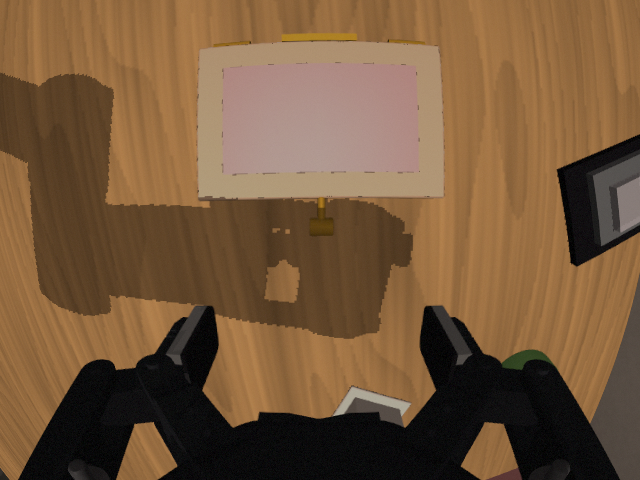

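The wrist view shows the pull at (321,227), front lid corners at (199,198) and (443,197), and rear corners at (201,47) and (439,45).

```bash
python3 - <<'E'
from h import *
np.set_printoptions(precision=1,suppress=True)
c=pickle.load(open('w1.pkl','rb'))
for z in(42,47,52):print(z,wonz(c,(321,227),z))
f=[wonz(c,p,44.5) for p in((199,198),(443,197))];r=[wonz(c,p,25.5) for p in((201,48),(439,46))]
print(f,r,[np.linalg.norm(a[1]-a[0]) for a in(f,r)],[np.arctan2(*(a[1]-a[0])[1::-1]) for a in(f,r)])
E
```

```text
42 [541.5 -17.4  42. ]
47 [541.6 -16.   47. ]
52 [541.7 -14.5  52. ]
[array([447.6,  16.1,  44.5]), array([640.1,  -0.3,  44.5])] [array([458.2, 137.5,  25.5]), array([649.8, 122.2,  25.5])] [np.float64(193.15021564947526), np.float64(192.2054236644768)] [np.float64(-0.0850551406310411), np.float64(-0.07949032490320139)]
```

```bash
python3 - <<'E'
from h import *
np.set_printoptions(precision=1,suppress=True)
yaw=-.085;q=down(yaw);yh=np.array([-np.sin(yaw),np.cos(yaw)]);off=14
P0=np.array([541.3,-15.7,47.]);a0=.149
def rel(a): return np.array([-147*np.cos(a)+3*np.sin(a),147*np.sin(a)+3*np.cos(a)])
bot.move_linear([*P0[:2],60],q,speed=120)
bot.move_linear([*P0[:2],47-off],q,speed=60,force_limit=8)
effector.gripper_close(25)
print(get_opening(),get_grasp_force(),get_contact_force(),get_tcp_pos(),get_clock())
t0=np.array(get_tcp_pos())
for a in np.linspace(a0,1.88,11)[1:]:
    e=rel(a)-rel(a0)
    r=bot.move_linear([t0[0]+yh[0]*e[0],t0[1]+yh[1]*e[0],t0[2]+e[1]],q,speed=110)
    print(round(a,2),r,get_contact_force(),get_opening())
print(get_clock()); cv2.imwrite('pics/s1.png',capture("side")["frame"][60:440,100:600])
E
```

```text
17.27972606147357 28.73507469892502 [ 4.3  0.1 -0.2] [542.  -15.8  33.3] 4.6917
0.32 False [2.3 1.4 0.1] 17.29227898582112
0.5 False [ 3.1  2.3 -1.9] 17.18238046174937
0.67 False [ 1.8  2.3 -2.7] 17.439665460520267
0.84 False [-0.   0.8 -2.5] 17.197843735329002
1.01 False [-1.9  0.7 -0.8] 17.118606879719884
1.19 False [-5.2  0.9 -0.6] 16.96224366489393
1.36 False [-6.3 -0.1  0.5] 17.020651991844424
1.53 False [-7.3  0.4  1.5] 17.057587836890427
1.71 False [-9.2  1.4  2.4] 17.242831464221982
1.88 False [-9.2  2.5  4.4] 17.38386710253184
8.525
```

View pics/s1.png

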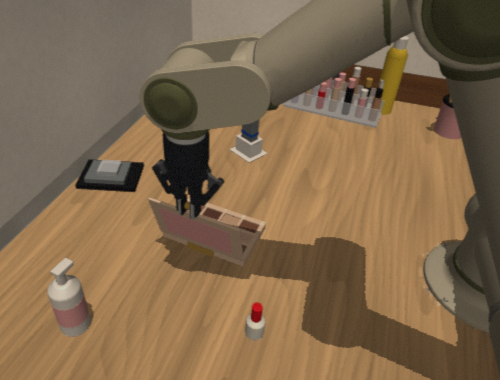

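The lid stands open with the gripper still on the pull at (188,205). I'll nudge it against the stop, release, and look into the pans and then at the reader.

```bash
python3 - <<'E'
from h import *
np.set_printoptions(precision=1,suppress=True)
yaw=-.085;q=down(yaw);yh=np.array([-np.sin(yaw),np.cos(yaw),0])
p=np.array(get_tcp_pos())
r=bot.move_linear(p+8*yh+[0,0,-2.5],q,speed=25,force_limit=10)
print(r,get_contact_force(),np.array(get_tcp_pos())-p)
effector.open_gripper()
p=np.array(get_tcp_pos())
bot.move_linear(p+[0,0,70],q,speed=150)
bot.goto([545,-15,200],q)
w=wcap('w2');print(get_clock())
qd=down(-.47+np.pi/2)
j=kinematics.solve_ik([577-20,-264,240],qd);print(j)
hsv=cv2.cvtColor(w["frame"],cv2.COLOR_BGR2HSV)
E
```

```text
False [-5.6 -0.4  1.1] [ 0.5  7.7 -2.6]
11.2167
[-0.6  0.5  1.1 -0.   1.6 -1.7]
```

View pics/w2.png

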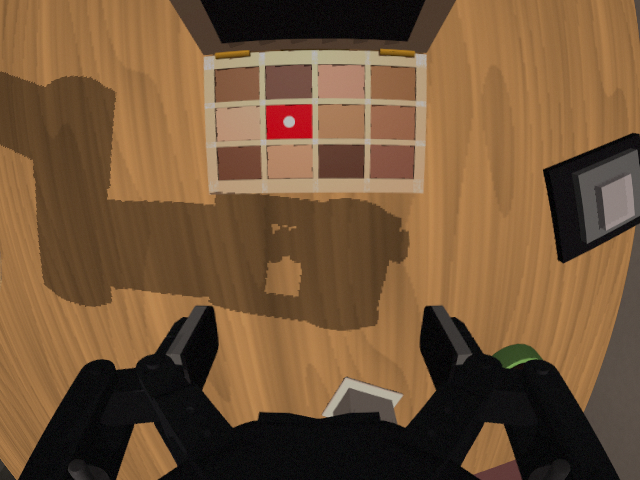

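The red pan is in column 2, row 2, with the dot at (289,122). Next is a view above the reader, plus scene and side views to check the lid.

```bash
python3 - <<'E'
from h import *
np.set_printoptions(precision=1,suppress=True)
c=pickle.load(open('w2.pkl','rb'))
print("dot",wonz(c,(289,122),17),"pal corners",[wonz(c,p,20) for p in((206,57),(428,57),(210,192),(424,192))])
q=down(-.47+np.pi/2)
bot.goto([577,-264,245],q)
w=wcap('w3');print(get_clock(),get_tcp_pos(),get_joints())
S,D=capture("scene"),capture("side");pickle.dump({"scene":S,"side":D},open('c1.pkl','wb'))
f=lambda i:cv2.resize(i,(400,300),interpolation=cv2.INTER_CUBIC)
im=np.vstack([np.hstack([f(S["frame"][190:290,280:413]),f(D["frame"][215:335,245:405])]),
 np.hstack([f(w["frame"][130:370,160:480]),f(S["frame"])])])
cv2.imwrite('pics/m2.png',im)
E
```

```text
dot [525.9  68.1  17. ] pal corners [array([458.6, 135.8,  20. ]), array([651.4, 119.2,  20. ]), array([448.1,  14. ,  20. ]), array([641.3,  -2.4,  20. ])]
12.6583 [ 577.3 -263.   245. ] [-0.6  0.5  1.   0.   1.6 -1.7]
```

View pics/m2.png

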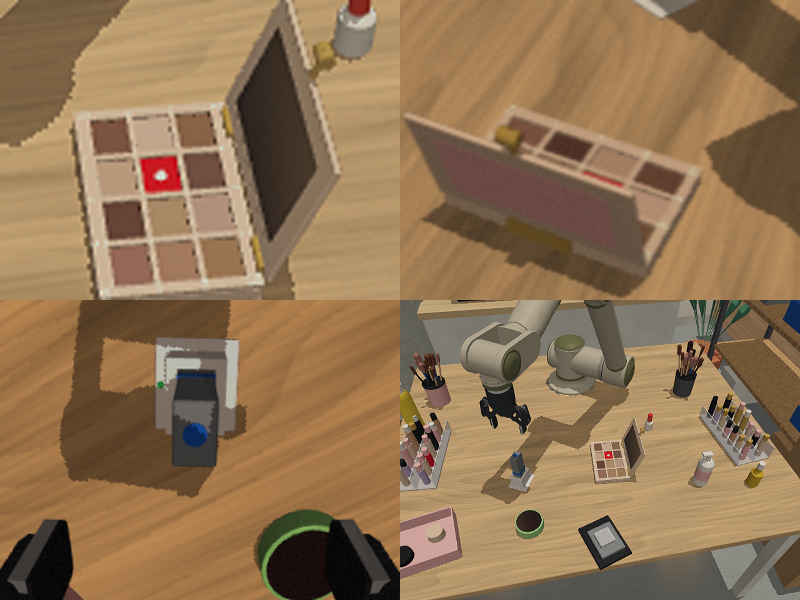

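```bash
python3 - <<'E'
from h import *
np.set_printoptions(precision=1,suppress=True)
d=pickle.load(open('c1.pkl','rb'));S,D=d["scene"],d["side"]
H=np.array([553.8,129.3,22]);yaw=-.085;yh=np.array([-np.sin(yaw),np.cos(yaw),0])
for p,q in(((387.4,209),(288.2,271)),((392.4,247.3),(247,261.8))):
    X,e=tri(S,p,D,q);v=X-H;a=np.arctan2(v[2],-v@yh);print(X,e,"angle",a.round(3),"len",np.hypot(v[2],v@yh))
w=pickle.load(open('w3.pkl','rb'));print("btn",wonz(w,(316,238),139))
c=[wonz(w,(160+.8*x,130+.8*(y-300)),139) for x,y in((173,466),(216,466),(218,402),(173,402))]
print(c,[np.arctan2(*(b-a)[1::-1]) for a,b in((c[0],c[1]),(c[0],c[3]),(c[1],c[2]))],np.mean(c,0))
print("dot scene",onz(S,(280+161*.3325,190+176/3),17))
E
```

```text
[556.  178.7 156.6] 0.9561240356164791 angle 1.923 len 143.43047280873455
[650.3 164.8 136.2] 1.144439418806898 angle 1.935 len 122.26877489337501
btn [ 577.2 -264.   139. ]
[array([ 588.2, -283.9,  139. ]), array([ 599.4, -261.8,  139. ]), array([ 565.8, -244. ,  139. ]), array([ 554.6, -266.2,  139. ])] [np.float64(1.1019521832982595), np.float64(2.655824625815879), np.float64(2.6553253023509202)] [ 577. -264.  139.]
dot scene [527.1  68.3  17. ]
```

The lid angle reads about 1.90 at the pull, so it is on its stop. Reader (577,-264), yaw -0.475; dot (526.8,68.3), and the two views agree. Now I grasp, lift and hover over the dot.

```bash
python3 - <<'E'
from h import *
np.set_printoptions(precision=2,suppress=True)
q=down(-.475+np.pi/2)
bot.move_linear([577,-264,150],q,speed=150)
print(bot.move_linear([577,-264,85],q,speed=60,force_limit=8))
effector.gripper_close(50)
print("grip",get_opening(),get_grasp_force(),get_contact_force(),get_tcp_pos())
p=np.array(get_tcp_pos())
bot.move_linear(p+[0,0,60],q,speed=60); print(get_contact_force(),get_opening(),get_grasp_force())
bot.move_linear([577,-264,200],q,speed=120); bot.hold(.15)
q2=down(-.085+np.pi/2)
print(kinematics.solve_ik([526.8,68.3,200],q2),get_joints())
bot.goto([526.8,68.3,200],q2)
bot.move_linear([526.8,68.3,115],q2,speed=90)
bot.hold(.3);print(get_tcp_pos(),get_contact_force(),get_clock())
S,D,w=capture("scene"),capture("side"),wcap('w4');pickle.dump({"scene":S,"side":D},open('c2.pkl','wb'))
f=lambda i:cv2.resize(i,(400,300),interpolation=cv2.INTER_CUBIC)
cv2.imwrite('pics/m3.png',np.vstack([np.hstack([f(S["frame"][180:270,280:400]),f(D["frame"][190:310,245:405])]),np.hstack([f(w["frame"]),f(S["frame"])])]))
E
```

```text
False
grip 25.798115294692796 50.547813177108765 [-0.48  0.3   1.03] [ 577.   -263.99   85.14]
[-0.47  0.46 -1.44] 25.424519676330984 50.41535139083862
[-0.09  0.37  1.4  -0.    1.36  1.56] [-0.62  0.55  1.1   0.    1.49 -1.71]
[526.88  68.31 115.23] [ 0.23  0.37 -2.04] 21.4083
```

View pics/m3.png

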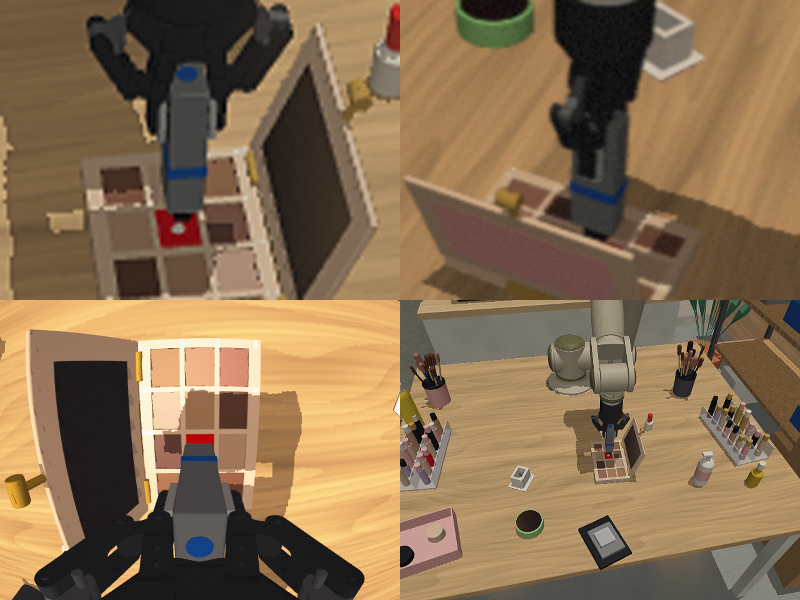

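The reader is held over the red pan. In the scene crop the nose end is near (182,217) and the dot is at (179,228). I'll check the tip position, then press down slowly.

```bash
python3 - <<'E'
from h import *
np.set_printoptions(precision=2,suppress=True)
S=pickle.load(open('c2.pkl','rb'))["scene"]
print("tip",onz(S,(280+181*.3,180+218*.3),36),"dot",onz(S,(280+179*.3,180+228*.3),17))
q=down(-.085+np.pi/2)
bot.move_linear([526.8,68.3,99],q,speed=40);bot.hold(.3);print(get_contact_force())
for z in(97,95,94,93,92,91,90.7):
    r=bot.move_linear([526.8,68.3,z],q,speed=10,force_limit=6);bot.hold(.3)
    print(z,r,get_tcp_pos(),get_contact_force())
    if r: break
S,D=capture("scene"),capture("side")
f=lambda i:cv2.resize(i,(400,300),interpolation=cv2.INTER_CUBIC)
cv2.imwrite('pics/m4.png',np.hstack([f(S["frame"][210:270,300:380]),f(D["frame"][240:300,300:380])]));print(get_clock())
E
```

```text
tip [533.87  68.02  36.  ] dot [526.37  68.9   17.  ]
[-0.12 -0.81 -1.03]
97 False [526.82  68.32  97.01] [-0.54 -0.88 -2.35]
95 False [526.9   68.27  95.06] [ 1.01 -0.16 -1.15]
94 False [526.88  68.3   94.04] [ 1.07 -0.82 -0.52]
93 False [526.84  68.31  93.05] [1.42 0.3  2.11]
92 False [526.83  68.31  92.03] [ 0.92 -0.33  0.91]
91 False [526.83  68.31  91.03] [ 1.85 -0.11  1.46]
90.7 False [526.81  68.3   90.69] [1.85 0.99 1.92]
26.5583
```

View pics/m4.png

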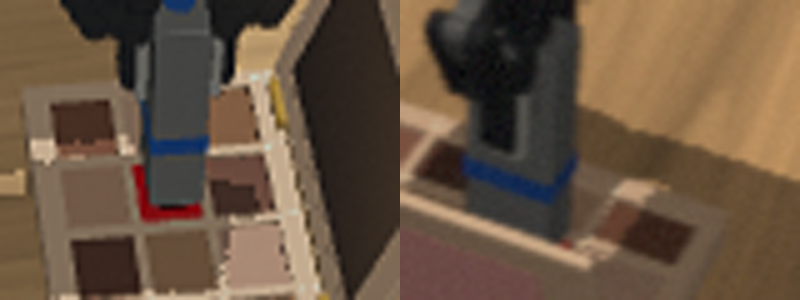

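The nose is pressed in and the force rose by about 3.4 N, as expected half way in. The body's front lower edge runs from (148,205) to (209,205) in the crop, so I check its centring.

```bash
python3 - <<'E'
from h import *
S=pickle.load(open('c2.pkl','rb'))["scene"]
a,b=[onz(S,(300+x*.2,210+205*.2),30) for x in(148,209)];m=(a+b)/2
print(a,b,"centre",m-20*np.array([np.cos(-.085),np.sin(-.085),0]),np.linalg.norm(a-b),get_contact_force())
E
```

```text
[543.99877029  54.67997666  30.        ] [549.22849899  82.98299855  30.        ] centre [526.68584115  70.52944126  30.        ] 28.782131786524975 [1.56511243 0.50071108 1.16674545]
```

The reader's centre is within about 2 mm of the dot, so I'm handing in.

```bash
python3 -c "
from bench import *
print(sign_off(),get_clock())"
```

```text
the job is handed in; nothing more can be done
the job is handed in; nothing more can be done
```

I handed the job in at about 27 s; the verdict wasn't shown. By my measurements the lid is open on its stop (about 1.9 rad), and the gripper holds the reader upright within about 2 mm of the white dot, nose roughly half in at about 3 N.

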